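Lever open the tank cover and take off the drain cap

TASK

Slip the scraper's blade under the front lip of the water tank's cover, lever the cover open with it and leave it standing back past upright, then lay the scraper flat on the shelf. Find which way the quarter-turn drain cap underneath loosens by trying it either way, and lift it off. Finish while still holding the cap in the gripper, about 10 cm above its seat and touching nothing else, with the other things on the shelf left where they are.

Things in the scene. Friction and masses are not known exactly. Their poses are not given: they have to be found in the camera images.
- tank: grey plastic water tank, 180 long x 140 wide x 80 high, fixed on the shelf. Origin on the shelf surface directly under the drain cap's axis; z up; its front looks to its -x. The flat deck (height 80) runs from x -56 to +124, y -70 to +70. A ring 62 dia x 6 high stands on the deck round the cap.
- ledge (a point): middle of the outer top edge of a ledge on the tank's front: tank frame x -92, height 71; 90 wide in y; the ledge's flat top runs back from here to the deck's upright front face (x -56). The cover's shut lip overhangs its inner 14, leaving a slot 9.5 high and 14 deep.
- cover (a joint): hinged hood-shaped grey cover over the cap, radians: 0 shut, grows as it opens, 1.57 upright, 2.0 fully back. 118 long (hinge to front wall), 100 wide, 44 high above the deck, hollow below. A friction hinge (about 0.1 N m) holds it at any angle; raising it at the lip takes about 1.5 N.
- cover_hinge (a point): point on the cover's hinge axis, middle: tank frame x +62, y 0, height 80; the axis runs along the tank's y
- cover_lip (a point): middle of the lower front edge of the cover's lip (moves with the cover). The lip is a flat plate 80 wide in y, 4 thick; its flat underside is 28 deep, from 104 to 132 from the hinge axis; when shut it faces down at height 80.5
- cap_center (a point): white quarter-turn drain cap: centre of its round knob, 40 dia x 28 tall, with a raised rib across its top along the cap's x. Seated, this point is 99 above the shelf (knob from height 85 to 113, rib 3 more) on the tank's origin axis; cap axes within 3 deg of the tank's; z up. Weighs about 60 g.
- cap_flange (a point): centre of the underside of the cap's flange (50 dia x 5). A stem with two lugs reaches 14 below it. The lugs hold the cap down until it is turned 72 to 98 deg from its start in its loosening direction (end stop about 102 deg); the other way it meets a hard stop within 10 to 25 deg. It turns with little friction. Which direction loosens varies and cannot be seen.
- scraper_grip (a point): flat scraper lying on the shelf: wooden handle 100 long x 20 wide x 26 tall, steel blade 85 long x 24 wide x 2.5 thick. Point at the middle of the handle's height and width, 20 behind the handle's blade end, close to the centre of mass; x along the tool to the blade, z up. Weighs 110 g
- scraper_tip (a point): middle of the scraper blade's end edge, 105 ahead of scraper_grip, at mid-height of handle (13 above the handle's underside); same axes
- coaster_mid (a point): bystander: round bamboo coaster, 96 dia x 9; point at its centre
- beaker_mid (a point): bystander: upturned glass beaker, 68 dia x 92 tall; point at its centre
- stopper_mid (a point): bystander: pink silicone stopper, 42 dia x 34 tall; point at its centre
- hook_mid (a point): bystander: chrome hook stand, 150 tall; point at its foot
- jar_mid (a point): bystander: storage jar, 72 dia x 100 tall; point at its centre
- carton_mid (a point): bystander: small cardboard carton, 70 x 110 x 50 tall; point at its centre
Mind the look-alikes: they are no part of the job. Several things look just like the part that bears scraper_grip: the one meant starts nearest to the robot's base.

How it is judged:
By the outcome, as a careful person would: the job done as asked, in the order asked, and still so for the second after the job is handed in, while the arm keeps its last pose, push and grip.
It also fails if it takes over 64 s, if anything falls off the work surface, if the arm or the gripper's body presses on something with over 40 N, if the wrist force passes 120 N, or if a joint passes its speed limit or range.

ROBOT

A 6-joint arm with a two-finger parallel gripper is mounted at the origin on the work surface. World frame = base frame: x ahead of the robot, y to its left, z up, the work surface at z = 0. Lengths are in m, angles in rad, forces in N, time in s.
With the tool pointing down it reaches from about 0.275 to 0.875 m from the base axis. Payload 12.5 kg.
Tool frame: the origin (TCP) lies at the very end of the fingers, on their centre line; the grasp point (between the pads) lies 19 mm behind it; z points along the fingers, y is the line along which they close (so a half turn about z gives the same grasp; the last joint's range is limited). The gripper opens to 85 mm and grips with 20 to 120 N. Pads are 22 mm wide; open, the fingers measure 114 mm over their backs; the gripper's body (76 mm by 85 mm) begins 54 mm behind the grasp point. The pads swing forward as they close: fully open they stand 13 mm farther back than shut.
Start: joints at [-1.281, 0.351, 1.652, -0, 1.139, -0.085], TCP at [0.201, -0.512, 0.231] pointing down, gripper open.
Joint ranges: [-2.75, 2.75], [-0.79, 2.1], [0.01, 2.65], [-1.57, 4.71], [0.07, 3.14], [-2.87, 2.87]. Speed limits (rad/s): [2.22, 2.22, 2.79, 3.14, 3.14, 3.14].

INTERFACE

Orientations are given as a rotation vector (axis times angle).
In Python, from rig import sense, read_camera, hand_in gives the robot as it stands.
- The arm moves only by the tool servo_tool, never from a script. Its argument "increments" is a list of rows, each a list of 3 entries, a list of its own where there are three numbers: the shift along the tool's x, y, z each as a share of 0.15 m, from -1 to 1, then the turn, a rotation vector about the tool's x, y, z each as a share of 45 degrees, from -1 to 1, then the closure, from 0 (fully open) to 1 (shut). In form: [[[x, y, z], [wx, wy, wz], jaw], ...]. A call has 1 to 12 rows; each row is the pose to reach, as a shift and turn from the pose commanded when the call began, along the tool's axes at that moment; what a row does not reach only later rows make up. A row lasts 1/12 s, in which the tool goes at most 41.7 mm and 7.16 degrees, less where a joint would pass 70% of its speed; a pose out of reach is approached as far as the arm can. A call with a number of a shift or a turn outside -1 to 1 is refused whole. A call with a gripper value outside its range is refused whole. The fingers move at their own pace and stop on an object; the grip force is fixed at half the most. Time passes only in rows, so rows that repeat a pose let the fingers close. It gives the time, the measured TCP pose, the force, the opening and the grip force at its end, in the units of the state.
- sense(): the state, without advancing time (a new reading comes with each control period).
- read_camera(name): name is "side" or "top" or "wrist"; returns a dict with "frame" (420x560x3 uint8, blue, green, red), "depth" (420x560 float32, m along the optical axis (not along the pixel's ray), 0 where there is no reading), "camera_matrix" (3x3 intrinsics, pixels), "k1" (the pictures are not rectified: a ray, as slopes to the right and down, at radius r is drawn at 1 + k1 r^2 times it, then the intrinsics apply), "R" (3x3) and "t" (3): a world point X has camera coordinates R X + t. Camera axes: x right, y down, z forward; pixel columns grow to the right and rows downward; lengths in m; the calibration is good to about 2 mm. A picture is of the moment at which its call begins.
- hand_in(): hands the job in; it is judged then, once.
The state is a dict: "clock": time; "joint_pos": joint angles; "joint_velocities": joint speeds; "joint_efforts": joint torques, N m; "position": TCP position; "eef_rot": TCP orientation; "ft_force": force on the tool from outside, world axes, zero at the start; "wrist_torque": the same for the moment, N m; "grip_width": finger opening in m; "gripper_force": force on a finger pad.
Only numpy, scipy, OpenCV 4.12 (cv2) and the standard library are available. Lean on these libraries where they do the work, as an engineer would, in place of code of your own. Each camera call takes 0.05 s, during which the arm holds its last target. There are 200 camera calls.

## Working session

There is one attempt and no reset: what is moved stays moved. The work goes in short steps, Python scripts to look and compute and a tool call to move; the robot and the scene stay as the last step left them, time stands still between calls to the robot, and variables do not carry over. Pictures are saved under pics/ and viewed, at most 10 in all, crops included, and the job is handed in when it is done.

Besides the shell and the picture viewer there is one more tool, called as name([rows], argument=value, ...), one row to a line, values as JSON. servo_tool: Moves the arm, as the interface text tells. Its arguments: {"type":"object","properties":{"increments":{"type":"array"}},"required":["increments"]}

```bash
mkdir -p pics
cat > h.py <<'E'
import numpy as np, cv2
from scipy.spatial.transform import Rotation as Ro
from rig import sense, read_camera, hand_in
def cloud(c):
    K=c["camera_matrix"];d=c["depth"];h,w=d.shape
    u,v=np.meshgrid(np.arange(w),np.arange(h))
    xd=(u-K[0,2])/K[0,0];yd=(v-K[1,2])/K[1,1];x,y=xd.copy(),yd.copy()
    for _ in range(8):
        s=1+c["k1"]*(x*x+y*y);x=xd/s;y=yd/s
    P=np.stack([x*d,y*d,d],-1)
    W=(P-c["t"])@c["R"]
    W[d==0]=np.nan
    return W
def grab(n):
    c=read_camera(n);np.savez(f"/tmp/{n}.npz",W=cloud(c),**c);return c,cloud(c)
def proj(c,X):
    p=c["R"]@np.array(X)+c["t"];a=p[:2]/p[2];a=a*(1+c["k1"]*(a@a));K=c["camera_matrix"]
    return K[0,0]*a[0]+K[0,2],K[1,1]*a[1]+K[1,2]
E
python3 - <<'E'
from h import *
for n in("top","side"):
    c,W=grab(n);cv2.imwrite(f"pics/{n}0.png",c["frame"]);print(n,(-c["R"].T@c["t"]).round(3),c["R"].round(2).tolist())
print(sense())
E
```

```text
top [0.268 0.062 1.528] [[0.03, -1.0, 0.0], [-0.98, -0.03, -0.21], [0.21, 0.0, -0.98]]
side [0.244 0.964 1.221] [[-0.94, -0.34, -0.02], [-0.25, 0.72, -0.64], [0.23, -0.6, -0.77]]
{'clock': 0.1, 'joint_pos': array([-1.28060985e+00,  3.51170943e-01,  1.65235939e+00, -2.53809005e-05,
        1.13907807e+00, -8.46136842e-02]), 'joint_velocities': array([-0.00145122, -0.00099578, -0.00198753, -0.00062295,  0.00091859,
       -0.00149937]), 'joint_efforts': array([ 1.10531917e-03, -5.06833327e+01, -2.91876107e+01, -2.62724285e-05,
        2.64369570e-03, -1.27047215e-05]), 'position': array([ 0.20127476, -0.51153397,  0.23081877]), 'eef_rot': array([-3.08559594e+00, -5.85123417e-01,  1.99658084e-04]), 'ft_force': array([ 0.31850463, -0.04207137, -0.17552863]), 'wrist_torque': array([-0.00826361,  0.00592397, -0.02591773]), 'gripper_force': 0.0, 'grip_width': 0.0852348766640225}
```

View pics/top0.png

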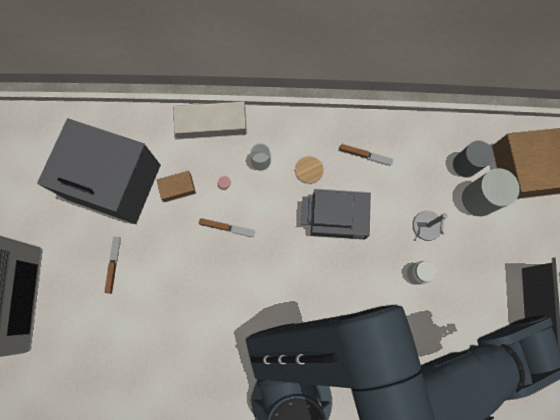

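View pics/side0.png

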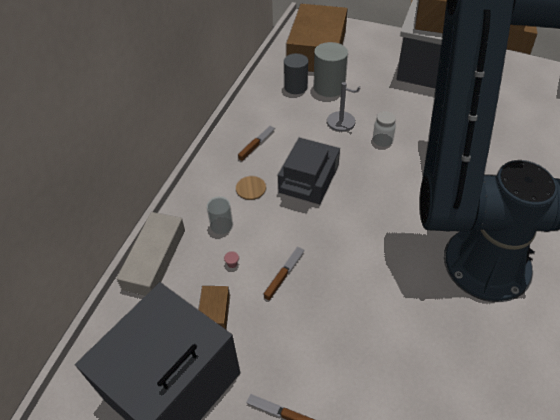

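Top view: tank at (340,213), front ledge to the left at (306,212). The scraper candidates are (227,228), (365,155) and (113,265) by handle and blade. I'll measure which is nearest the base.

Run:
```python
from h import *
D={n:dict(np.load(f"/tmp/{n}.npz")) for n in("top","side")}
T=D["top"];W=T["W"];f=T["frame"].astype(int)
b,g,r=f[...,0],f[...,1],f[...,2]
# brown handles
m=((r-b>45)&(r>80)&(W[...,2]>0.012)&(W[...,2]<0.045)).astype(np.uint8)
n,l,s,c=cv2.connectedComponentsWithStats(m)
for i in range(1,n):
    if s[i,4]>40:
        P=W[l==i];o=P[:,:2].mean(0);print("brown",c[i].round(),s[i,4],P.mean(0).round(3),np.hypot(*o).round(3),P[:,2].max().round(3))
print("floor z",np.nanmedian(W[250:330,150:230,2]), W[300,200])
# tank deck and cover top
for nm in D:
    W=D[nm]["W"]
    roi=(W[...,0]>.4)&(W[...,0]<.68)&(W[...,1]<.06)&(W[...,1]>-.24)
    for z0,z1,t in((.116,.135,"covertop"),(.075,.09,"deck"),(.066,.0755,"ledge")):
        q=roi&(W[...,2]>z0)&(W[...,2]<z1);P=W[q];print(nm,t,len(P),np.median(P,0).round(4))
        if len(P)>20:
            R=cv2.minAreaRect((P[:,:2]*1000).astype(np.float32));print("   ",np.round(R[0],1),np.round(R[1],1),round(R[2],2))
f=D["top"]["frame"]
cv2.imwrite("pics/crop1.png",cv2.resize(f[170:300,90:270],None,fx=4.4,fy=4.4,interpolation=cv2.INTER_CUBIC))
```

```text
brown [355. 150.] 141 [ 0.809 -0.192  0.026] 0.831 0.034
brown [224. 182.] 87 [0.682 0.241 0.034] 0.723 0.041
brown [214. 224.] 147 [0.542 0.267 0.026] 0.604 0.037
brown [109. 278.] 155 [0.356 0.592 0.026] 0.691 0.033
floor z 0.0003846312277700068 [ 2.97529033e-01  3.00866128e-01 -1.82500810e-04]
top covertop 1246 [ 0.5841 -0.1072  0.1244]
    [ 585.1 -107.3] [118.6 101.2] 88.09
top deck 1255 [ 0.5675 -0.1815  0.0805]
    [ 584.6 -121.2] [216.8 141.2] 87.78
top ledge 291 [ 0.5803 -0.0315  0.0722]
    [ 584.9 -120.5] [216.6 142.1] 87.38
side covertop 982 [ 0.5835 -0.1042  0.1241]
    [ 585.1 -108.9] [124.9 101.9] 87.49
side deck 727 [ 0.5471 -0.1138  0.0808]
    [ 584.5 -124.3] [217.7 144.6] 87.51
side ledge 365 [ 0.5751 -0.036   0.0712]
    [ 582.7 -123.4] [224.4 141. ] 87.34
```

View pics/crop1.png

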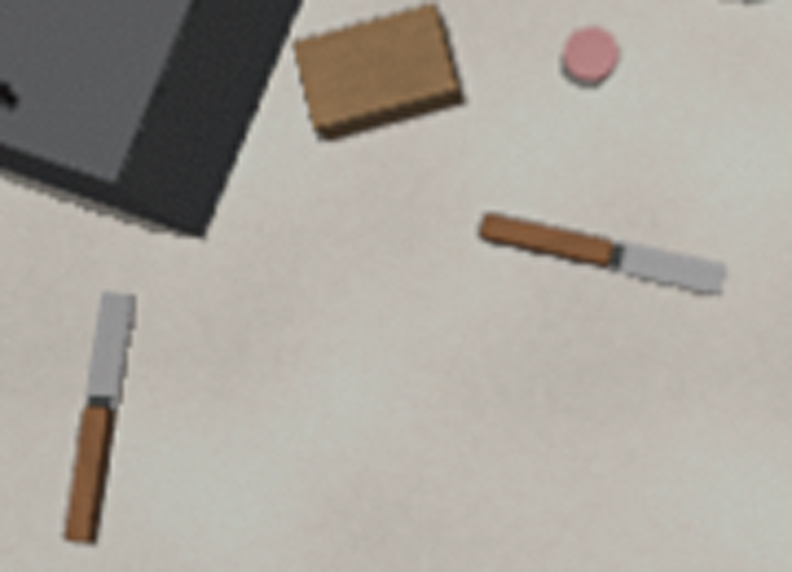

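Crop shows the left scraper (handle (214,224) in the full picture, 0.604 m from the base). The others are 0.691 m at (109,278) and 0.831 m at (355,150). So the one at (214,224), with its blade pointing at the tank, is the one meant. Next I'll refine its pose and the tank's.

```bash
cat >> h.py <<'E'
def plan(target, yaw, pitch=0, n=1):
    """target TCP, yaw of tool x (deg), tool down, then pitch about tool y (deg); print shares from measured pose"""
    s=sense();R0=Ro.from_rotvec(s["eef_rot"])
    R1=Ro.from_euler("z",yaw,degrees=True)*Ro.from_euler("x",180,degrees=True)*Ro.from_euler("y",pitch,degrees=True)
    d=R0.inv().apply(np.array(target)-s["position"])/.15
    w=(R0.inv()*R1).as_rotvec()/np.radians(45)
    print("shift",d.round(3),"turn",w.round(3),"pos",s["position"].round(4),"F",s["ft_force"].round(1),"w",round(float(s["grip_width"]),4),"t",round(float(s["clock"]),2))
E
python3 - <<'E'
from h import *
for nm in("top","side"):
    D=dict(np.load(f"/tmp/{nm}.npz"));W=D["W"];f=D["frame"].astype(int);b,r=f[...,0],f[...,2]
    near=(abs(W[...,0]-.53)<.09)&(abs(W[...,1]-.22)<.12)&(W[...,2]>.006)&(W[...,2]<.04)
    m=near&(r-b>30); P=W[m]; P=P[P[:,2]>.02]
    bl=W[near&(r-b<20)&(W[...,2]<.022)]
    A=np.vstack([P,bl]);o=A[:,:2].mean(0)
    rect=cv2.minAreaRect((P[:,:2]*1000).astype(np.float32))
    rb=cv2.minAreaRect((bl[:,:2]*1000).astype(np.float32))
    d=bl[:,:2].mean(0)-P[:,:2].mean(0);print(nm,"handle",rect,"z",np.median(P[:,2]),"blade",rb,np.median(bl[:,2]),"dir",np.degrees(np.arctan2(d[1],d[0])))
    u=d/np.hypot(*d);t=np.r_[P[:,:2]@u,bl[:,:2]@u];v=np.array([-u[1],u[0]])
    print(" along",(P[:,:2]@u).min(),(P[:,:2]@u).max(),(bl[:,:2]@u).min(),(bl[:,:2]@u).max(),"across",np.median(P[:,:2]@v),np.median(bl[:,:2]@v),u,v)
    # lip/ledge edges: tank frame residual
    th=np.radians(-92.4);tx=np.array([np.cos(th),np.sin(th)]);ty=np.array([-tx[1],tx[0]])
    Q=(W[...,:2]-[.5853,-.1055]);X=Q@tx;Y=Q@ty;Z=W[...,2]
    c=(abs(Y)<.03)&(X>-.12)&(X<-.03)&(Z>.03)
    for lo in np.arange(-.12,-.03,.006):
        k=c&(X>=lo)&(X<lo+.006)
        if k.sum(): print("   X",round(lo,3),k.sum(),np.median(Z[k]).round(4))
    c=(Z>.118)&(Z<.14)&(abs(X)<.1)&(abs(Y)<.09);print("  top Y",Y[c].min(),Y[c].max(),"X",X[c].min(),X[c].max())
    c=(Z>.06)&(abs(X)<.15)&(abs(Y)<.09);print("  tank Y",np.percentile(Y[c],[.3,99.7]),"X",np.percentile(X[c],[.3,99.7]))
E
```

```text
top handle ((541.8460693359375, 267.83905029296875), (95.56580352783203, 18.48787498474121), 78.87904357910156) z 0.026071669930913456 blade ((529.63427734375, 220.91915893554688), (178.0339813232422, 236.74142456054688), 0.3383803963661194) 0.010333628432944063 dir -100.79853485079704
 along -0.4124098266929068 -0.3168282528002148 -0.44622459272747905 -0.1903790932751063 across 0.48155108924029494 0.4820049453956964 [-0.1873562  -0.98229204] [ 0.98229204 -0.1873562 ]
   X -0.096 20 0.071
   X -0.09 35 0.0715
   X -0.084 34 0.0712
   X -0.078 34 0.0719
   X -0.072 39 0.0842
   X -0.066 38 0.0858
   X -0.06 51 0.106
   X -0.054 38 0.124
   X -0.048 37 0.1241
   X -0.042 38 0.1242
   X -0.036 38 0.125
  top Y -0.05102877356227194 0.05042805593883621 X -0.0572950420281497 0.06136922940921337
  tank Y [-0.0703237   0.07023229] X [-0.09231682  0.12329975]
side handle ((541.262451171875, 267.9413146972656), (98.02545928955078, 20.51789665222168), 79.03667449951172) z 0.02562833213914679 blade ((533.1400146484375, 218.43243408203125), (234.48580932617188, 177.40533447265625), 88.4832534790039) 0.013835915778838768 dir -98.49668295946114
 along -0.3938540586262767 -0.2962869942323489 -0.4120152285685125 -0.17662405062952855 across 0.4953481835742853 0.49350288668535497 [-0.14775215 -0.98902442] [ 0.98902442 -0.14775215]
   X -0.096 19 0.0689
   X -0.09 55 0.0686
   X -0.084 33 0.0725
   X -0.078 30 0.0725
   X -0.072 51 0.0752
   X -0.066 56 0.0806
   X -0.06 99 0.0968
   X -0.054 151 0.1078
   X -0.048 27 0.1249
   X -0.042 35 0.1255
   X -0.036 26 0.1258
  top Y -0.051104942916668984 0.0508388109514542 X -0.05898789782898944 0.06589569550822293
  tank Y [-0.07095743  0.06935254] X [-0.09210651  0.12557212]
```

```bash
python3 -c "
from h import *
plan([.5359,.2384,.15],79.0)"
```

```text
shift [ 3.906 -3.835  0.543] turn [-1.000e-03 -1.000e-03 -1.278e+00] pos [ 0.2013 -0.5115  0.2308] F [ 0.3 -0.  -0.2] w 0.0852 t 0.1
```

servo_tool([
  [[0.98,-0.96,0],[0,0,0],0],
  [[0.98,-0.96,0],[0,0,0],0],
  [[0.98,-0.96,0],[0,0,0],0],
  [[0.98,-0.96,0],[0,0,0],0],
  [[0.98,-0.96,0],[0,0,0],0],
  [[0.98,-0.96,0],[0,0,0],0],
  [[0.98,-0.96,0],[0,0,0],0],
  [[0.98,-0.96,0],[0,0,0],0],
])

```text
clock: 0.77
position: [0.2855, -0.3244, 0.2314]
eef_rot: [3.086, 0.586, 0.0]
ft_force: [-0.2, -0.6, 0.6]
grip_width: 0.0855
gripper_force: 0.0
```

servo_tool([
  [[0.98,-0.96,0],[0,0,0],0],
  [[0.98,-0.96,0],[0,0,0],0],
  [[0.98,-0.96,0],[0,0,0],0],
  [[0.98,-0.96,0],[0,0,0],0],
  [[0.98,-0.96,0],[0,0,0],0],
  [[0.98,-0.96,0],[0,0,0],0],
  [[0.98,-0.96,0],[0,0,0],0],
  [[0.98,-0.96,0],[0,0,0],0],
])

```text
clock: 1.43
position: [0.3695, -0.1372, 0.2312]
eef_rot: [3.087, 0.584, -0.001]
ft_force: [0.7, -0.2, 0.3]
grip_width: 0.0855
gripper_force: 0.0
```

servo_tool([
  [[0.98,-0.96,0],[0,0,0],0],
  [[0.98,-0.96,0],[0,0,0],0],
  [[0.98,-0.96,0],[0,0,0],0],
  [[0.98,-0.96,0],[0,0,0],0],
  [[0.98,-0.96,0],[0,0,0],0],
  [[0.98,-0.96,0],[0,0,0],0],
  [[0.98,-0.96,0],[0,0,0],0],
  [[0.98,-0.96,0],[0,0,0],0],
])

```text
clock: 2.1
position: [0.4536, 0.0499, 0.231]
eef_rot: [3.087, 0.582, -0.001]
ft_force: [-0.6, 0.2, 0.1]
grip_width: 0.0857
gripper_force: 0.0
```

servo_tool([
  [[0.98,-0.96,0],[0,0,0],0],
  [[0.98,-0.96,0],[0,0,0],0],
  [[0.98,-0.96,0],[0,0,0],0],
  [[0.98,-0.96,0],[0,0,0],0],
  [[0.98,-0.96,0],[0,0,0],0],
  [[0.98,-0.96,0],[0,0,0],0],
  [[0.98,-0.96,0],[0,0,-1],0],
  [[0.98,-0.96,0],[0,0,-1],0],
  [[0.98,-0.96,0],[0,0,-1],0],
  [[0.98,-0.96,0],[0,0,-1],0],
  [[0.98,-0.96,0],[0,0,-1],0],
  [[0.98,-0.96,0],[0,0,-1],0],
])

```text
clock: 3.1
position: [0.5383, 0.2365, 0.2313]
eef_rot: [2.655, 1.679, -0.001]
ft_force: [0.7, -0.4, 1.3]
grip_width: 0.0854
gripper_force: 0.0
```

```bash
python3 -c "
from h import *
plan([.5359,.2384,.06],79.0);print(sense()['joint_pos'])"
```

```text
shift [ 0.005 -0.02   1.142] turn [-0.     0.001 -0.32 ] pos [0.5383 0.2365 0.2313] F [ 0.7 -0.4  1.3] w 0.0854 t 3.1
[ 3.34956882e-01  4.19818174e-01  1.54965870e+00 -2.73164625e-04
  1.17250564e+00  7.78234278e-01]
```

servo_tool([
  [[0.005,-0.02,0.3],[0,0,-0.16],0],
  [[0.005,-0.02,0.6],[0,0,-0.32],0],
  [[0.005,-0.02,0.8],[0,0,-0.32],0],
  [[0.005,-0.02,0.8],[0,0,-0.32],0],
  [[0.005,-0.02,0.8],[0,0,-0.32],0],
  [[0.005,-0.02,0.8],[0,0,-0.32],0],
])

```text
clock: 3.6
position: [0.5369, 0.2405, 0.1136]
eef_rot: [2.429, 1.991, 0.004]
ft_force: [0.4, 0.8, 0.3]
grip_width: 0.0854
gripper_force: 0.0
```

Run:
```python
from h import *
plan([.5359,.2384,.003],79.0)
c,W=grab("wrist");cv2.imwrite("pics/w1.png",c["frame"])
f=c["frame"].astype(int);m=(f[...,2]-f[...,0]>30)&(W[...,2]>.018)&(W[...,2]<.035)&(abs(W[...,0]-.54)<.06)&(abs(W[...,1]-.26)<.09)
P=W[m];print(len(P));print(cv2.minAreaRect((P[:,:2]*1000).astype(np.float32)),np.median(P[:,2]))
```

```text
shift [-0.016 -0.005  0.737] turn [ 0.003 -0.002 -0.007] pos [0.5369 0.2405 0.1136] F [0.4 0.8 0.3] w 0.0854 t 3.6
2595
((542.9178466796875, 267.4884338378906), (97.77425384521484, 18.687740325927734), 78.73870849609375) 0.025247564451074764
```

View pics/w1.png

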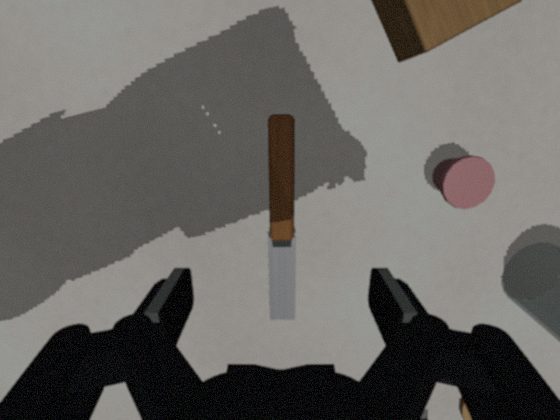

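The wrist view shows the handle at (282,180), running along the tool axis and centred between the fingers at (165,300) and (395,300). I'll descend and grip.

servo_tool([
  [[-0.016,0,0.2],[0,0,0],0],
  [[-0.016,0,0.4],[0,0,0],0],
  [[-0.016,0,0.55],[0,0,0],0],
  [[-0.016,0,0.65],[0,0,0],0],
  [[-0.016,0,0.7],[0,0,0],0],
  [[-0.016,0,0.735],[0,0,0],0],
  [[-0.016,0,0.735],[0,0,0],0],
  [[-0.016,0,0.735],[0,0,0],0.5],
  [[-0.016,0,0.735],[0,0,0],1],
  [[-0.016,0,0.735],[0,0,0],1],
  [[-0.016,0,0.735],[0,0,0],1],
  [[-0.016,0,0.735],[0,0,0],1],
])

```text
clock: 4.65
position: [0.535, 0.2391, 0.0015]
eef_rot: [2.427, 1.995, 0.001]
ft_force: [-0.7, 0.6, 0.3]
grip_width: 0.0254
gripper_force: 0.0
```

servo_tool([
  [[0,0,0],[0,0,0],1],
  [[0,0,0],[0,0,0],1],
  [[0,0,0],[0,0,0],1],
  [[0,0,0],[0,0,0],1],
  [[0,0,0],[0,0,0],1],
  [[0,0,0],[0,0,0],1],
])

```text
clock: 5.15
position: [0.5353, 0.2392, 0.0016]
eef_rot: [2.427, 1.995, 0.002]
ft_force: [0.3, 0.2, 5.1]
grip_width: 0.0191
gripper_force: 59.6
```

servo_tool([
  [[0,0,-0.1],[0,0,0],1],
  [[0,0,-0.3],[0,0,0],1],
  [[0,0,-0.55],[0,0,0],1],
  [[0,0,-0.8],[0,0,0],1],
  [[0,0,-0.8],[0,0,0],1],
  [[0,0,-0.8],[0,0,0],1],
  [[0,0,-0.8],[0,0,0],1],
])

```text
clock: 5.73
position: [0.5343, 0.2389, 0.1203]
eef_rot: [-2.427, -1.995, 0.001]
ft_force: [-0.5, 0.2, -1.8]
grip_width: 0.019
gripper_force: 58.8
```

Run:
```python
from h import *
plan([.5944,.1103,.0643],87.6)
```

```text
shift [-0.764  0.559  0.374] turn [-0.001  0.001 -0.195] pos [0.5343 0.2389 0.1203] F [-0.5  0.2 -1.8] w 0.019 t 5.73
```

servo_tool([
  [[-0.15,0.11,0],[0,0,-0.05],1],
  [[-0.35,0.25,0],[0,0,-0.1],1],
  [[-0.55,0.4,0],[0,0,-0.195],1],
  [[-0.7,0.5,0],[0,0,-0.195],1],
  [[-0.765,0.56,0.1],[0,0,-0.195],1],
  [[-0.765,0.56,0.25],[0,0,-0.195],1],
  [[-0.765,0.56,0.374],[0,0,-0.195],1],
  [[-0.765,0.56,0.374],[0,0,-0.195],1],
  [[-0.765,0.56,0.374],[0,0,-0.195],1],
  [[-0.765,0.56,0.374],[0,0,-0.195],1],
])

```text
clock: 6.57
position: [0.5951, 0.1104, 0.0651]
eef_rot: [-2.267, -2.175, 0.0]
ft_force: [0.9, -0.4, -0.9]
grip_width: 0.0188
gripper_force: 58.8
```

```bash
cat >> h.py <<'E'
O=np.array([.5853,-.1055]);th=np.radians(-92.4);tx=np.array([np.cos(th),np.sin(th)]);ty=np.array([-tx[1],tx[0]])
def tank(W): 
    Q=W[...,:2]-O;return np.stack([Q@tx,Q@ty,W[...,2]],-1)
E
python3 - <<'E'
from h import *
plan([.5944,.1103,.0643],87.6)
for n in("top","side","wrist"):
    c,W=grab(n);T=tank(W);X,Y,Z=T[...,0],T[...,1],T[...,2]
    m=(abs(Y)<.03)&(X>-.205)&(X<-.097)&(Z>.04)&(Z<.11)
    print(n,m.sum())
    for lo in np.arange(-.205,-.097,.012):
        k=m&(X>=lo)&(X<lo+.012)
        if k.sum()>3: print("  X",round(lo,3),k.sum(),"Y",np.percentile(Y[k],[5,50,95]).round(4),"Z",np.percentile(Z[k],[10,50,90]).round(4))
    print("  maxX",np.percentile(X[m],99.5) if m.sum() else 0)
    if n=="side": cv2.imwrite("pics/s2.png",cv2.resize(c["frame"][100:260,200:420],None,fx=3.6,fy=3.6,interpolation=cv2.INTER_CUBIC))
E
```

```text
shift [-0.001 -0.004  0.005] turn [-0.     0.     0.001] pos [0.5951 0.1104 0.0651] F [ 0.9 -0.4 -0.9] w 0.0188 t 6.57
top 68
  X -0.145 17 Y [-0.0102  0.0027  0.0116] Z [0.074  0.0799 0.0834]
  X -0.133 32 Y [-0.0103  0.0015  0.0133] Z [0.0752 0.0781 0.0812]
  X -0.121 19 Y [-0.0079  0.0011  0.0105] Z [0.0744 0.0778 0.0821]
  maxX -0.11253799364502107
side 35
  X -0.205 6 Y [0.0052 0.0097 0.013 ] Z [0.0879 0.0908 0.0968]
  X -0.169 7 Y [-0.0107 -0.0076 -0.0055] Z [0.0769 0.0783 0.0812]
  X -0.133 5 Y [-0.0103 -0.008  -0.0047] Z [0.0774 0.079  0.0814]
  X -0.121 13 Y [-0.0101 -0.0035  0.0022] Z [0.0768 0.0788 0.0816]
  maxX -0.10899510414370349
wrist 2174
  X -0.205 511 Y [-0.0077  0.0012  0.0095] Z [0.0882 0.0893 0.0901]
  X -0.193 541 Y [-0.0097  0.0007  0.0117] Z [0.0775 0.0784 0.082 ]
  X -0.181 801 Y [-0.0099  0.0007  0.0118] Z [0.0773 0.078  0.0786]
  X -0.169 321 Y [-0.0096  0.0007  0.011 ] Z [0.0773 0.0779 0.0785]
  maxX -0.1630905376427388
```

View pics/s2.png

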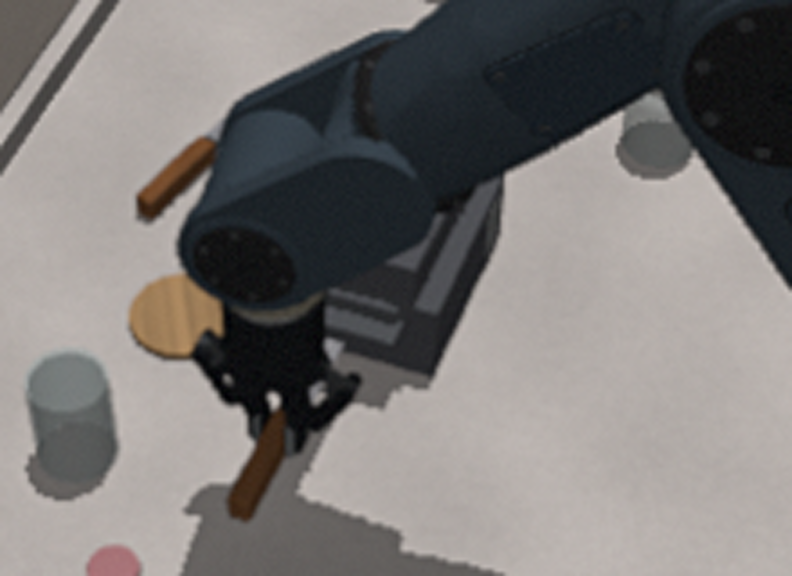

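The side crop shows the blade hidden behind the gripper at (335,350), with the handle at (260,470). Depth puts the blade level at 78 mm top, y≈+0.7 mm and tip at x≈-110. I'll insert it.

servo_tool([
  [[-0.05,0,0.006],[0,0,0],1],
  [[-0.1,0,0.006],[0,0,0],1],
  [[-0.15,0,0.006],[0,0,0],1],
  [[-0.2,0,0.006],[0,0,0],1],
  [[-0.24,0,0.006],[0,0,0],1],
  [[-0.27,0,0.006],[0,0,0],1],
  [[-0.3,0,0.006],[0,0,0],1],
  [[-0.32,0,0.006],[0,0,0],1],
  [[-0.34,0,0.006],[0,0,0],1],
  [[-0.34,0,0.006],[0,0,0],1],
])

```text
clock: 7.55
position: [0.5929, 0.0589, 0.064]
eef_rot: [-2.267, -2.175, 0.0]
ft_force: [1.2, 0.1, -1.3]
grip_width: 0.0191
gripper_force: 58.8
```

Run:
```python
from h import *
s=sense();print(tank(s["position"]),s["ft_force"],s["wrist_torque"])
# arc: tip radius; print TCP shifts in (tool x, tool z) shares
X0=tank(s["position"])[0];tip=X0+.106;zt=s["position"][2]+.0114
hx,hz=.062,.080
r=.062-tip; print("tip",tip,"z",zt,"r",r)
for deg in range(0,116,5):
    a=np.radians(deg); # contact point on underside: blade top at tip
    x=hx-r*np.cos(a); z=hz+r*np.sin(a)
    print(deg,"toolx",round(-(x-tip)/.15,3),"toolz",round(-(z-(zt+.00125))/.15,3))
```

```text
[-0.16457164  0.00070964  0.06401418] [ 1.1600809   0.07165943 -1.27891013] [-0.03299906  0.00498966 -0.06471036]
tip -0.058571642054256925 z 0.07541417686261107 r 0.12057164205425693
0 toolx -0.0 toolz -0.022
5 toolx -0.003 toolz -0.092
10 toolx -0.012 toolz -0.162
15 toolx -0.027 toolz -0.23
20 toolx -0.048 toolz -0.297
25 toolx -0.075 toolz -0.362
30 toolx -0.108 toolz -0.424
35 toolx -0.145 toolz -0.483
40 toolx -0.188 toolz -0.539
45 toolx -0.235 toolz -0.591
50 toolx -0.287 toolz -0.638
55 toolx -0.343 toolz -0.681
60 toolx -0.402 toolz -0.718
65 toolx -0.464 toolz -0.751
70 toolx -0.529 toolz -0.778
75 toolx -0.596 toolz -0.799
80 toolx -0.664 toolz -0.814
85 toolx -0.734 toolz -0.823
90 toolx -0.804 toolz -0.826
95 toolx -0.874 toolz -0.823
100 toolx -0.943 toolz -0.814
105 toolx -1.012 toolz -0.799
110 toolx -1.079 toolz -0.778
115 toolx -1.144 toolz -0.751
```

servo_tool([
  [[0,0,-0.05],[0,0,0],1],
  [[-0.003,0,-0.092],[0,0,0],1],
  [[-0.012,0,-0.162],[0,0,0],1],
  [[-0.027,0,-0.23],[0,0,0],1],
  [[-0.048,0,-0.297],[0,0,0],1],
  [[-0.075,0,-0.362],[0,0,0],1],
  [[-0.108,0,-0.424],[0,0,0],1],
  [[-0.145,0,-0.483],[0,0,0],1],
  [[-0.188,0,-0.539],[0,0,0],1],
  [[-0.235,0,-0.591],[0,0,0],1],
  [[-0.235,0,-0.591],[0,0,0],1],
])

```text
clock: 8.47
position: [0.5922, 0.0226, 0.1546]
eef_rot: [2.267, 2.172, 0.002]
ft_force: [-0.0, 0.1, -0.8]
grip_width: 0.0188
gripper_force: 58.8
```

Run:
```python
from h import *
s=sense();print(tank(s["position"]),s["ft_force"],s["wrist_torque"],s["grip_width"])
c,W=grab("top");T=tank(W);m=(abs(T[...,1])<.045)&(T[...,0]>-.08)&(T[...,0]<.1)&(T[...,2]>.09)&(T[...,2]<.28)
for lo in np.arange(-.08,.1,.015):
    k=m&(T[...,0]>=lo)&(T[...,0]<lo+.015)
    if k.sum()>3: print(round(lo,3),k.sum(),np.percentile(T[k][:,2],[10,50,90]).round(3))
cv2.imwrite("pics/t3.png",cv2.resize(c["frame"][120:290,200:430],None,fx=3.4,fy=3.4,interpolation=cv2.INTER_CUBIC))
```

```text
[-0.12828319  0.00154965  0.15456602] [-0.02377576  0.08511489 -0.7723302 ] [ 0.00138987 -0.02152565 -0.02979289] 0.01878730294400355
-0.05 16 [0.165 0.168 0.172]
-0.035 105 [0.169 0.174 0.178]
-0.02 160 [0.167 0.173 0.18 ]
-0.005 171 [0.181 0.188 0.195]
0.01 130 [0.181 0.187 0.194]
0.025 130 [0.166 0.173 0.179]
0.04 125 [0.15  0.158 0.164]
0.055 125 [0.135 0.143 0.149]
0.07 116 [0.12  0.127 0.135]
0.085 54 [0.111 0.115 0.119]
```

View pics/t3.png

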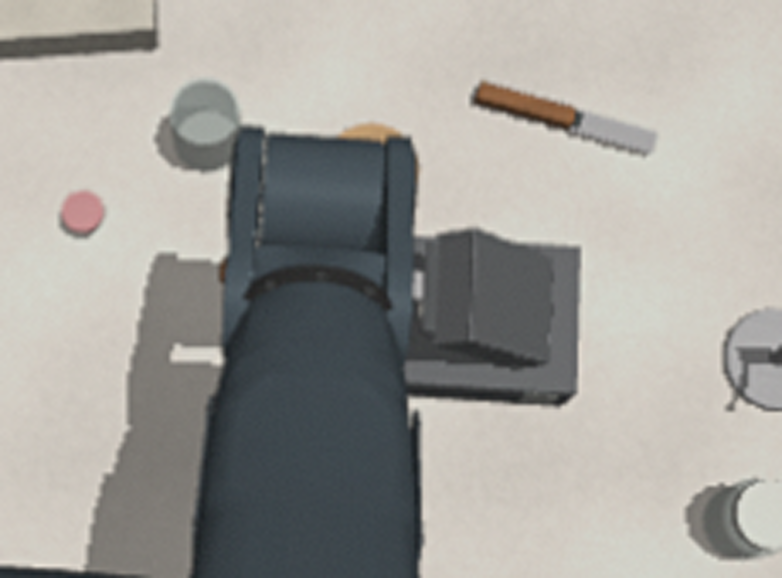

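The cover is at about 45° with the blade tip at its lip, seen at (430,285) in the crop. I'll continue the arc past upright.

servo_tool([
  [[-0.052,0,-0.047],[0,0,0],1],
  [[-0.108,0,-0.09],[0,0,0],1],
  [[-0.167,0,-0.127],[0,0,0],1],
  [[-0.229,0,-0.16],[0,0,0],1],
  [[-0.294,0,-0.187],[0,0,0],1],
  [[-0.361,0,-0.208],[0,0,0],1],
  [[-0.429,0,-0.223],[0,0,0],1],
  [[-0.499,0,-0.232],[0,0,0],1],
  [[-0.569,0,-0.235],[0,0,0],1],
  [[-0.639,0,-0.232],[0,0,0],1],
  [[-0.708,0,-0.223],[0,0,0],1],
  [[-0.777,0,-0.208],[0,0,0],1],
])

```text
clock: 9.52
position: [0.5866, -0.0935, 0.1838]
eef_rot: [2.267, 2.175, 0.0]
ft_force: [1.1, 0.2, 0.3]
grip_width: 0.0188
gripper_force: 58.9
```

servo_tool([
  [[-0.035,0,0.01],[0,0,0],1],
  [[-0.06,0,0.015],[0,0,0],1],
  [[-0.06,0,0.015],[0,0,0],1],
])

```text
clock: 9.77
position: [0.586, -0.102, 0.1812]
eef_rot: [-2.267, -2.174, 0.001]
ft_force: [-0.8, -0.6, -0.6]
grip_width: 0.0191
gripper_force: 58.8
```

Run:
```python
from h import *
s=sense();print(tank(s["position"]),s["ft_force"],s["wrist_torque"],s["grip_width"])
c,W=grab("top");T=tank(W);m=(abs(T[...,1])<.045)&(T[...,0]>0.04)&(T[...,0]<.2)&(T[...,2]>.09)&(T[...,2]<.28)
for lo in np.arange(.04,.2,.012):
    k=m&(T[...,0]>=lo)&(T[...,0]<lo+.012)
    if k.sum()>3: print(round(lo,3),k.sum(),np.percentile(T[k][:,2],[10,50,90]).round(3))
```

```text
[-0.00351755  0.00057775  0.18117472] [-0.80819988 -0.6221055  -0.57961206] [ 0.02904604  0.0203584  -0.02177961] 0.019086482550408745
0.1 62 [0.19  0.202 0.207]
0.112 104 [0.182 0.186 0.189]
0.124 112 [0.178 0.181 0.185]
0.136 58 [0.176 0.178 0.181]
```

servo_tool([
  [[0.2,0,0],[0,0,0],1],
  [[0.4,0,0],[0,0,0],1],
  [[0.6,0,0],[0,0,0],1],
  [[0.8,0,0],[0,0,0],1],
  [[1,0,0],[0,0,0],1],
  [[1,0,0],[0,0,0],1],
  [[1,0,0],[0,0,0],1],
])

```text
clock: 10.4
position: [0.5923, 0.0502, 0.1816]
eef_rot: [-2.264, -2.178, 0.0]
ft_force: [-0.8, -0.8, -0.7]
grip_width: 0.0187
gripper_force: 58.8
```

servo_tool([
  [[0.25,0,0],[0,0,0],1],
  [[0.5,0,0],[0,0,0],1],
  [[0.75,0,0],[0,0,0],1],
  [[1,0,0],[0,0,0],1],
  [[1,0,0.2],[0,0,0],1],
  [[1,0,0.4],[0,0,0],1],
  [[1,0,0.4],[0,0,0],1],
  [[1,0,0.4],[0,0,0],1],
])

```text
clock: 11.07
position: [0.5982, 0.1975, 0.121]
eef_rot: [-2.267, -2.173, 0.004]
ft_force: [0.0, -0.2, 0.3]
grip_width: 0.0189
gripper_force: 58.9
```

Run:
```python
from h import *
plan([.5359,.2384,.0025],79)
c,W=grab("top");T=tank(W);m=(abs(T[...,1])<.045)&(T[...,0]>0.04)&(T[...,0]<.2)&(T[...,2]>.09)&(T[...,2]<.28)
for lo in np.arange(.04,.2,.012):
    k=m&(T[...,0]>=lo)&(T[...,0]<lo+.012)
    if k.sum()>3: print(round(lo,3),k.sum(),np.percentile(T[k][:,2],[10,50,90]).round(3))
m=(T[...,2]>.108)&(T[...,2]<.125)&(abs(T[...,0])<.04)&(abs(T[...,1])<.04);print("cap",m.sum(),T[m].mean(0) if m.sum() else 0)
```

```text
shift [ 0.256 -0.425  0.791] turn [-0.003  0.001  0.191] pos [0.5982 0.1975 0.121 ] F [ 0.  -0.2  0.3] w 0.0189 t 11.07
0.088 40 [0.179 0.184 0.188]
0.1 179 [0.094 0.193 0.205]
0.112 103 [0.18  0.185 0.189]
0.124 112 [0.178 0.181 0.185]
0.136 61 [0.173 0.178 0.182]
cap 116 [-0.00155236 -0.00076028  0.11429525]
```

servo_tool([
  [[0.13,-0.2,0.1],[0,0,0.1],1],
  [[0.256,-0.425,0.25],[0,0,0.19],1],
  [[0.256,-0.425,0.45],[0,0,0.19],1],
  [[0.256,-0.425,0.6],[0,0,0.19],1],
  [[0.256,-0.425,0.7],[0,0,0.19],1],
  [[0.256,-0.425,0.75],[0,0,0.19],1],
  [[0.256,-0.425,0.775],[0,0,0.19],1],
  [[0.256,-0.425,0.79],[0,0,0.19],1],
  [[0.256,-0.425,0.795],[0,0,0.19],1],
  [[0.256,-0.425,0.795],[0,0,0.19],1],
])

```text
clock: 11.95
position: [0.5374, 0.2394, 0.0034]
eef_rot: [2.423, 1.999, 0.002]
ft_force: [-0.1, 0.2, -0.9]
grip_width: 0.019
gripper_force: 59.1
```

Run:
```python
from h import *
plan([.5359,.2384,.0015],79)
```

```text
shift [-0.009 -0.008  0.013] turn [ 0.002 -0.001  0.001] pos [0.5374 0.2394 0.0034] F [-0.1  0.2 -0.9] w 0.019 t 11.95
```

servo_tool([
  [[0,0,0.005],[0,0,0],1],
  [[0,0,0.011],[0,0,0],1],
  [[0,0,0.011],[0,0,0],1],
  [[0,0,0.011],[0,0,0],0.6],
  [[0,0,0.011],[0,0,0],0.4],
  [[0,0,0.011],[0,0,0],0.2],
  [[0,0,0.011],[0,0,0],0],
  [[0,0,0.011],[0,0,0],0],
  [[0,0,0.011],[0,0,0],0],
  [[0,0,0.011],[0,0,0],0],
])

```text
clock: 12.78
position: [0.5366, 0.2394, 0.0007]
eef_rot: [-2.423, -2.0, 0.0]
ft_force: [0.5, 0.7, 0.3]
grip_width: 0.0854
gripper_force: 0.0
```

servo_tool([
  [[0,0,-0.15],[0,0,0],0],
  [[0,0,-0.4],[0,0,0],0],
  [[0,0,-0.7],[0,0,0],0],
  [[0,0,-1],[0,0,0],0],
  [[0,0,-1],[0,0,0],0],
  [[0,0,-1],[0,0,0],0],
  [[0,0,-1],[0,0,0],0],
])

```text
clock: 13.37
position: [0.5363, 0.2393, 0.1503]
eef_rot: [-2.423, -2.0, 0.0]
ft_force: [-0.6, 0.1, -0.3]
grip_width: 0.0854
gripper_force: 0.0
```

Run:
```python
from h import *
p=O-.0015*tx-.0008*ty;print(p)
plan([*p,.19],87.6);print(sense()["joint_pos"])
c,W=grab("top");cv2.imwrite("pics/t4.png",cv2.resize(c["frame"][120:290,180:430],None,fx=3.1,fy=3.1,interpolation=cv2.INTER_CUBIC))
```

```text
[ 0.58456352 -0.10396782]
shift [-2.186  0.749 -0.265] turn [-0.     0.    -0.189] pos [0.5363 0.2393 0.1503] F [-0.6  0.1 -0.3] w 0.0854 t 13.37
[3.40408974e-01 5.09456699e-01 1.62679143e+00 1.55731125e-05
 1.00549314e+00 5.31121373e-01]
```

View pics/t4.png

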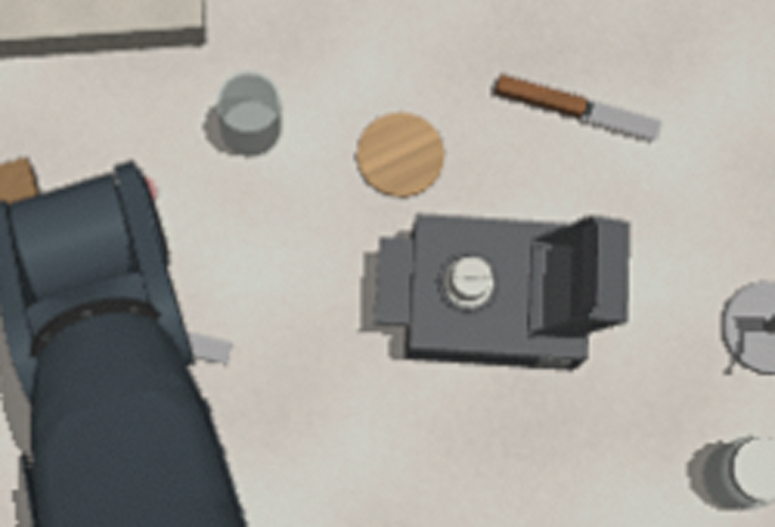

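The cover stands back past upright, the cap is exposed at (472,280), and the scraper's blade is on the shelf at (210,348). I'll go over the cap.

servo_tool([
  [[-0.73,0.25,-0.27],[0,0,0],0],
  [[-0.73,0.25,-0.27],[0,0,0],0],
  [[-0.73,0.25,-0.27],[0,0,0],0],
  [[-0.73,0.25,-0.27],[0,0,0],0],
  [[-0.73,0.25,-0.27],[0,0,0],0],
])

```text
clock: 13.83
position: [0.5525, 0.1232, 0.19]
eef_rot: [-2.425, -1.996, 0.002]
ft_force: [0.2, 0.7, 0.6]
grip_width: 0.0858
gripper_force: 0.0
```

servo_tool([
  [[-0.73,0.25,0],[0,0,0],0],
  [[-0.73,0.25,0],[0,0,0],0],
  [[-0.73,0.25,0],[0,0,0],0],
  [[-0.73,0.25,0],[0,0,0],0],
  [[-0.73,0.25,0],[0,0,0],0],
])

```text
clock: 14.25
position: [0.5682, 0.0099, 0.1893]
eef_rot: [-2.423, -1.996, 0.003]
ft_force: [-0.2, 0.4, 0.0]
grip_width: 0.0857
gripper_force: 0.0
```

servo_tool([
  [[-0.73,0.25,0],[0,0,-0.1],0],
  [[-0.73,0.25,0],[0,0,-0.19],0],
  [[-0.73,0.25,0],[0,0,-0.19],0],
  [[-0.73,0.25,0],[0,0,-0.19],0],
  [[-0.73,0.25,0],[0,0,-0.19],0],
  [[-0.73,0.25,0],[0,0,-0.19],0],
])

```text
clock: 14.75
position: [0.5845, -0.1027, 0.1902]
eef_rot: [-2.265, -2.175, 0.001]
ft_force: [0.6, 0.8, 0.1]
grip_width: 0.0857
gripper_force: 0.0
```

Run:
```python
from h import *
p=O-.0015*tx-.0008*ty
c,W=grab("wrist");T=tank(W);m=(abs(T[...,0])<.04)&(abs(T[...,1])<.04)&(T[...,2]>.108)&(T[...,2]<.125)
print(m.sum());
if m.sum()>20: print(cv2.minEnclosingCircle((T[m][:,:2]*1000).astype(np.float32)),np.median(T[m],0))
c2,W=grab("top");T=tank(W)
plan([*p,.094],87.6)
cv2.imwrite("pics/w5.png",c["frame"])
```

```text
1985
((0.5948117971420288, -0.7064188718795776), 20.18555450439453) [-0.00098047 -0.00086749  0.11247303]
shift [-0.01   0.     0.645] turn [-0.001 -0.001  0.003] pos [ 0.5847 -0.1026  0.1907] F [0.1 0.4 0.3] w 0.0856 t 14.85
```

View pics/w5.png

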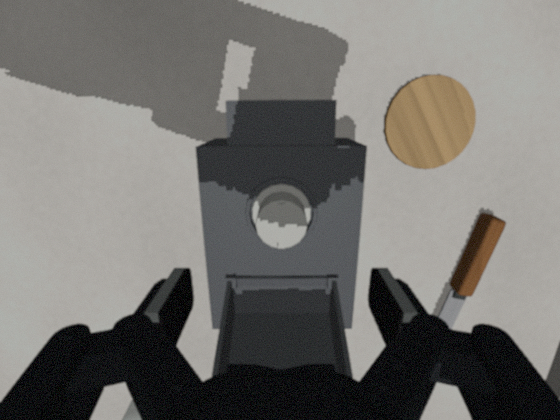

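The wrist view shows the cap at (282,218), centred between the fingers, with the ring round it and the cover well back. I'll descend and grip.

servo_tool([
  [[-0.015,0,0.2],[0,0,0],0],
  [[-0.015,0,0.4],[0,0,0],0],
  [[-0.015,0,0.55],[0,0,0],0],
  [[-0.015,0,0.63],[0,0,0],0],
  [[-0.015,0,0.675],[0,0,0],0],
  [[-0.015,0,0.675],[0,0,0],0],
  [[-0.015,0,0.675],[0,0,0],0.4],
  [[-0.015,0,0.675],[0,0,0],0.7],
  [[-0.015,0,0.675],[0,0,0],1],
  [[-0.015,0,0.675],[0,0,0],1],
  [[-0.015,0,0.675],[0,0,0],1],
  [[-0.015,0,0.675],[0,0,0],1],
])

```text
clock: 15.85
position: [0.5853, -0.1068, 0.0913]
eef_rot: [2.266, 2.174, 0.002]
ft_force: [-1.5, 1.0, 7.0]
grip_width: 0.0382
gripper_force: 59.8
```

servo_tool([
  [[0,0,0],[0,0,0.05],1],
  [[0,0,0],[0,0,0.1],1],
  [[0,0,0],[0,0,0.15],1],
  [[0,0,0],[0,0,0.2],1],
  [[0,0,0],[0,0,0.2],1],
])

```text
clock: 16.27
position: [0.5855, -0.107, 0.0913]
eef_rot: [2.432, 1.986, 0.002]
ft_force: [-0.2, -0.7, 6.0]
grip_width: 0.0383
gripper_force: 60.0
```

```bash
python3 -c "
from h import *
s=sense();print(tank(s['position']),s['ft_force'],s['wrist_torque'],s['grip_width'])"
```

```text
[0.00149686 0.0002572  0.09132442] [-0.20187993 -0.71674386  6.04946406] [-0.0346152   0.07386387 -0.01826624] 0.03828141806268237
```

servo_tool([
  [[0,0,0],[0,0,0.05],1],
  [[0,0,0],[0,0,0.1],1],
  [[0,0,0],[0,0,0.15],1],
  [[0,0,0],[0,0,0.15],1],
])

```text
clock: 16.6
position: [0.5855, -0.107, 0.0914]
eef_rot: [2.544, 1.839, 0.002]
ft_force: [-0.2, -0.7, 6.2]
grip_width: 0.038
gripper_force: 60.0
```

```bash
cat >> h.py <<'E'
def st():
    s=sense();x=Ro.from_rotvec(s["eef_rot"]).as_matrix()[:,0]
    print(tank(s['position']).round(4),s['ft_force'].round(1),s['wrist_torque'].round(3),round(float(s['grip_width']),4),"yaw-87.6:",round(np.degrees(np.arctan2(x[1],x[0]))-87.6,1),"q6",s["joint_pos"][5].round(2),"t",round(float(s["clock"]),2))
E
python3 -c "
from h import *
st()"
```

```text
[0.0015 0.0003 0.0914] [-0.2 -0.7  6.2] [-0.034  0.112  0.002] 0.038 yaw-87.6: -15.9 q6 0.06 t 16.6
```

servo_tool([
  [[0,0,0],[0,0,0.05],1],
  [[0,0,0],[0,0,0.1],1],
  [[0,0,0],[0,0,0.12],1],
  [[0,0,0],[0,0,0.12],1],
])

```text
clock: 16.93
position: [0.5855, -0.1071, 0.0913]
eef_rot: [2.627, 1.719, 0.003]
ft_force: [0.3, -0.5, 6.2]
grip_width: 0.0378
gripper_force: 60.0
```

```bash
python3 -c "
from h import *
st()"
```

```text
[0.0015 0.0003 0.0913] [ 0.3 -0.5  6.2] [-0.017  0.101 -0.104] 0.0378 yaw-87.6: -21.2 q6 0.15 t 16.93
```

servo_tool([
  [[0,0,0],[0,0,0.05],1],
  [[0,0,0],[0,0,0.1],1],
  [[0,0,0],[0,0,0.1],1],
])

```text
clock: 17.18
position: [0.5855, -0.107, 0.0913]
eef_rot: [2.694, 1.613, 0.003]
ft_force: [-0.1, -0.4, 5.7]
grip_width: 0.0384
gripper_force: 60.0
```

```bash
python3 -c "
from h import *
st()"
```

```text
[0.0015 0.0003 0.0913] [-0.1 -0.4  5.7] [-0.005  0.101 -0.   ] 0.0384 yaw-87.6: -25.8 q6 0.23 t 17.18
```

servo_tool([
  [[0,0,0],[0,0,0.1],1],
  [[0,0,0],[0,0,0.2],1],
  [[0,0,0],[0,0,0.2],1],
])

```text
clock: 17.43
position: [0.5855, -0.107, 0.0913]
eef_rot: [2.814, 1.393, 0.003]
ft_force: [-1.0, -0.4, 6.5]
grip_width: 0.0384
gripper_force: 60.0
```

```bash
python3 -c "
from h import *
st()"
```

```text
[0.0015 0.0003 0.0913] [-1.  -0.4  6.5] [-0.042  0.087 -0.006] 0.0384 yaw-87.6: -34.9 q6 0.39 t 17.43
```

There was no stop by 35° and no torque, so this direction loosens. I'll turn on to about 86°.

servo_tool([
  [[0,0,0],[0,0,0.15],1],
  [[0,0,0],[0,0,0.3],1],
  [[0,0,0],[0,0,0.45],1],
  [[0,0,0],[0,0,0.6],1],
  [[0,0,0],[0,0,0.75],1],
  [[0,0,0],[0,0,0.85],1],
  [[0,0,0],[0,0,0.85],1],
])

```text
clock: 18.02
position: [0.5855, -0.107, 0.0913]
eef_rot: [3.116, 0.394, 0.004]
ft_force: [-0.5, 0.0, 5.9]
grip_width: 0.0381
gripper_force: 59.9
```

servo_tool([
  [[0,0,0],[0,0,0.1],1],
  [[0,0,0],[0,0,0.2],1],
  [[0,0,0],[0,0,0.29],1],
  [[0,0,0],[0,0,0.29],1],
  [[0,0,0],[0,0,0.29],1],
])

```text
clock: 18.43
position: [0.5856, -0.107, 0.0913]
eef_rot: [3.141, 0.045, 0.004]
ft_force: [0.5, -0.5, 4.4]
grip_width: 0.0381
gripper_force: 59.9
```

```bash
python3 -c "
from h import *
st()"
```

```text
[0.0015 0.0004 0.0913] [ 0.5 -0.5  4.4] [-0.102 -0.013 -0.073] 0.0381 yaw-87.6: -86.0 q6 1.28 t 18.43
```

servo_tool([
  [[0,0,-0.03],[0,0,0],1],
  [[0,0,-0.06],[0,0,0],1],
  [[0,0,-0.06],[0,0,0],1],
])

```text
clock: 18.68
position: [0.5852, -0.1068, 0.1002]
eef_rot: [3.141, 0.046, 0.002]
ft_force: [0.0, 0.6, 0.3]
grip_width: 0.0378
gripper_force: 60.1
```

```bash
python3 -c "
from h import *
st()"
```

```text
[ 1.400e-03 -1.000e-04  1.002e-01] [0.  0.6 0.3] [-0.007  0.062  0.008] 0.0378 yaw-87.6: -85.9 q6 1.28 t 18.68
```

servo_tool([
  [[0,0,-0.08],[0,0,0],1],
  [[0,0,-0.16],[0,0,0],1],
  [[0,0,-0.28],[0,0,0],1],
  [[0,0,-0.4],[0,0,0],1],
  [[0,0,-0.52],[0,0,0],1],
  [[0,0,-0.607],[0,0,0],1],
  [[0,0,-0.607],[0,0,0],1],
  [[0,0,-0.607],[0,0,0],1],
  [[0,0,-0.607],[0,0,0],1],
])

```text
clock: 19.43
position: [0.5843, -0.1066, 0.1896]
eef_rot: [-3.141, -0.046, 0.001]
ft_force: [0.7, 0.9, -0.2]
grip_width: 0.038
gripper_force: 60.2
```

Run:
```python
from h import *
st()
c,W=grab("side");cv2.imwrite("pics/s6.png",cv2.resize(c["frame"][70:330,190:430],None,fx=2.3,fy=2.3,interpolation=cv2.INTER_CUBIC))
f=c["frame"].astype(int);T=tank(W);m=(f.min(-1)>100)&(T[...,2]>.1)&(T[...,2]<.25)&(abs(T[...,0])<.05)&(abs(T[...,1])<.06);print(m.sum(),np.percentile(T[m],[5,50,95],axis=0) if m.sum() else 0)
```

```text
[ 0.0011 -0.0009  0.1896] [ 0.7  0.9 -0.2] [-0.006  0.001  0.009] 0.038 yaw-87.6: -85.9 q6 1.28 t 19.43
2 [[ 0.01619232 -0.01868583  0.18091449]
 [ 0.01620687 -0.018646    0.18267327]
 [ 0.01622143 -0.01860618  0.18443206]]
```

View pics/s6.png

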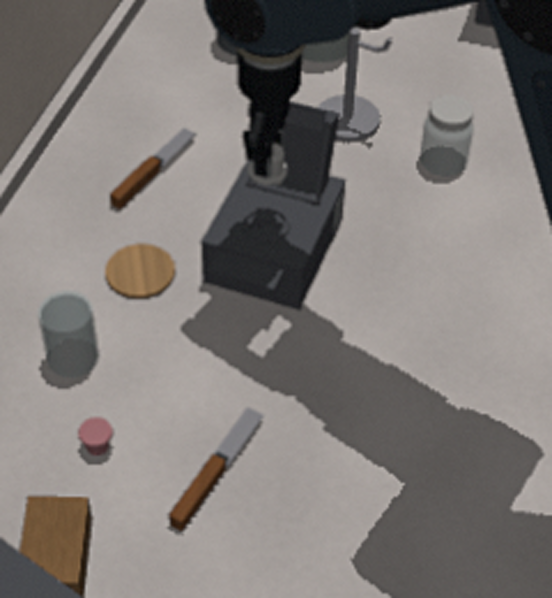

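The side crop shows the cap held in the fingers at (268,168) and the empty seat below at (268,220). The cover stands back at (312,150), the scraper lies flat at (215,470), and the other things are in place. Lift is about 98 mm and the forces are near zero, so I'm handing in.

```bash
python3 -c "
from h import *
print(hand_in())"
```

```text
the job is handed in; nothing more can be done
None
```

The job is handed in: I levered the cover open with the scraper (about 108°) and laid the scraper flat on the shelf. The cap loosened clockwise seen from above, and the gripper now holds it about 98 mm above its seat.

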